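# Seat a drum fan wheel in its slotted bearing mount

## Task

Lift the drum fan wheel off its wooden rest, lower both ends of its axle into the two open slots of the bearing mount, and press gently until both ends have gone past their spring catches and sit fully home, level, on the bottoms of the slots; then let go. Feel for the bottom rather than forcing it: never load the mount with more than 35 N, and leave the flux tin, tape measure and tape roll where they are.

Things in the scene. Friction and masses are not known exactly. Their poses are not given: they have to be found in the camera images.
- fan_wheel: Loose finned aluminium drum on a steel axle, 0.2 to 0.42 kg. Origin at its centre, y axis along the axle. Drum 44 mm diameter, 100 mm long, solid to the touch; collars of 18 mm diameter out to y +-57 mm; axle 10 mm diameter, out to y +-76 mm. Both ends are alike: either may go into either slot. Grip the drum at its middle, across its diameter.
- axle_end_1 (a point): Point on the axle's centre line at y = +64 mm of the wheel, the part of the axle that lies in a slot.
- axle_end_2 (a point): The same at y = -64 mm.
- wheel_rest: Fixed wooden rest, origin under its centre: board 100 x 120 x 8 mm with two vee blocks (12 mm wide, at y +-36 mm, up to 33 mm high) that carry the drum, its centre 40 mm above the bench, its axle along the rest's y. Between the blocks (|y| < 29 mm) the space beside the drum is free for fingers.
- fan_mount: Fixed grey bearing mount, origin under its centre: base 100 x 150 x 8 mm and two upright cheeks (y +-60 to +-68 mm, x +-22 mm) that the axle spans along y. Each has a vertical slot open at the top, 15 mm wide, bottom 55 mm above the bench, straight to 88 mm, then flaring to 30 mm wide at 98 mm. Between the cheeks nothing stands above 26 mm. More than 35 N from the wheel (all its contact forces added up) damages it.
- seat_left (a point): Where the axle's centre line lies when fully home in the slot at the mount's +y end (60 mm above the bench, in the middle of slot and cheek). A catch housing stands on the +x side of this cheek, out to x +48 mm of the mount (+55 mm while pushed back), 77 mm high.
- seat_right (a point): The same for the slot at the mount's -y end; here catch and housing stand on the opposite, -x, side, out to x -48 mm (-55 mm).
- catch_left (a joint): Spring catch of the +y slot: steel roller 8 mm diameter, its centre 69.5 mm above the bench, reaching 9 mm into the 15 mm slot from +x; 0 = sprung out, 0.007 m = pushed back. Let go, the wheel rests on the two catches about 17 mm above home. Some 10 to 13 N push this end past and down while the axle is free to shift to the slot's other side (-x); then the roller springs back over it.
- catch_right (a joint): The same in the -y slot, but from -x (here the axle shifts to +x). An end that will not go sits on top of its roller: shift it off sideways. Held in a gripper the axle jams on the rollers, and pressing both ends at once overloads the mount. Let go, press one end at a time: closed fingertips on top of the drum, 38 mm off its middle, need some 12 to 17 N; by 20 N there it is home.
- flux_tin: Bystander: round tin 65 mm across, 33 mm high, origin under its centre. Leave it.
- tape_measure: Bystander: tape measure 33 x 70 x 61 mm, origin under its centre. Leave it.
- tape_roll: Bystander: roll of tape 55 mm across, 19 mm high, origin under its centre. Leave it.
Mind the look-alikes: they are no part of the job. Several things have the shape of the fan_wheel; the one meant has the colours described above.

How it is judged:
By the outcome, as a careful person would: the job done as asked, in the order asked, and still so for the second after the job is handed in, with the robot touching nothing.
It also fails if it takes over 61 s, if anything falls off the work surface, if the arm or the gripper's body presses on something with over 40 N, if the wrist force passes 120 N, or if a joint passes its speed limit or range.

## Robot

A 6-joint arm with a two-finger parallel gripper is mounted at the origin on the work surface; the furniture and walls round the work are solid. World frame = base frame: x ahead of the robot, y to its left, z up, the work surface at z = 0. Lengths are in m, angles in rad, forces in N, time in s.
With the tool pointing down it reaches from about 0.35 to 0.975 m from the base axis. Payload 4.9 kg.
Tool frame: the origin (TCP) lies midway between the tips of the shut fingers; the grasp point (between the pads) lies 19 mm behind it; z points along the fingers, y is the line along which they close (so a half turn about z gives the same grasp; the last joint's range is limited). The gripper opens to 85 mm and grips with 20 to 120 N. Pads are 22 mm wide; open, the fingers measure 114 mm over their backs; the gripper's body (76 mm by 85 mm) begins 54 mm behind the grasp point. The pads swing forward as they close: fully open they stand 13 mm farther back than shut.
Start: joints at [-1.308, 0.053, 1.613, -0, 1.476, -0.119], TCP at [0.233, -0.58, 0.231] pointing down, gripper open.
Joint ranges: [-3.01, 3.01], [-1.01, 2.22], [0.06, 2.58], [-1.02, 4.17], [0.09, 2.62], [-3.14, 3.14]. Speed limits (rad/s): [2.57, 2.57, 3.14, 3.14, 3.14, 3.14].

## Interface

Orientations are given as a rotation vector (axis times angle).
In Python, from station import ctrl gives the robot as it stands.
- The arm moves only by the shell command python3 -m handwheel 'ROWS' [FORCE]. ROWS is JSON, a list of rows, each an object with "gripper": the gripper command: -1 is fully open, 1 is shut, values between are in proportion; "offset": the shift along the tool's x, y, z in mm, a list of three; "rotation": the turn, a rotation vector about the tool's x, y, z in rad, a list of three. A call has exactly 8 rows; each row is the pose to reach, as a shift and turn from the pose commanded when the call began, along the tool's axes at that moment; what a row does not reach only later rows make up. A row lasts 1/8 s, in which the tool goes at most 62.5 mm and 10.7 degrees, less where a joint would pass 70% of its speed; a pose out of reach is approached as far as the arm can. A call with a gripper value outside its range is refused whole. The fingers move at their own pace and stop on an object; FORCE is the grip in N (left out, the last holds). Time passes only in rows, so rows that repeat a pose let the fingers close, or fill a call up. It gives the time, the measured TCP pose, the force, the opening and the grip force at its end, in the units of the state.
- ctrl.get_obs(): the state, without advancing time (a new reading comes with each control period).
- ctrl.get_image(name): name is "scene" or "top"; returns a dict with "image" (400x640x3 uint8, red, green, blue), "fovy" (degrees; the focal length in pixels is half the picture's height over the tangent of half this angle, whatever the lens; pixels are square), "cx", "cy" (the principal point, pixels), "xyz" and "attitude" of the camera in the world. Camera axes: x right, y up, looking along -z (the intrinsics and any distortion apply to the point x, -y, -z); pixel columns grow to the right and rows downward; lengths in m; the calibration is good to about 2 mm. A picture is of the moment at which its call begins. There is no depth.
- ctrl.finish_job(): hands the job in; it is judged then, once.
The state is a dict: "t": time; "q": joint angles; "dq": joint speeds; "effort": joint torques, N m; "tool_pos": TCP position; "tool_rot": TCP orientation; "contact_force": force on the tool from outside, world axes, zero at the start; "wrist_torque": the same for the moment, N m; "opening": finger opening in m; "grip_force": force on a finger pad.
Only numpy, scipy, OpenCV 4.12 (cv2) and the standard library are available. Lean on these libraries where they do the work, as an engineer would, in place of code of your own. Each camera call takes 0.05 s, during which the arm holds its last target. There are 200 camera calls.

## Working session

There is one attempt and no reset: what is moved stays moved. The work goes in short steps, Python scripts to look and compute and a shell command to move; the robot and the scene stay as the last step left them, time stands still between calls to the robot, and variables do not carry over. Pictures are saved under pics/ and viewed, at most 10 in all, crops included, and the job is handed in when it is done.

```bash
mkdir -p pics; ls; python3 - <<'E'
from station import ctrl
import cv2
for n in("scene","top"):
    d=ctrl.get_image(n); cv2.imwrite(f"pics/{n}0.png",d["image"][:,:,::-1])
    print({k:v for k,v in d.items() if k!="image"})
print(ctrl.get_obs())
E
```

```text
pics
{'fovy': 50.88968677810224, 'cx': 317.1439271437, 'cy': 195.207003509168, 'xyz': array([-0.34326528, -0.95209733,  0.69293071]), 'attitude': array([ 1.02853293, -0.42629832, -0.68268834])}
{'fovy': 42.69502167902924, 'cx': 325.30593279377337, 'cy': 194.88900502890473, 'xyz': array([ 0.32632199, -0.12041257,  1.91689461]), 'attitude': array([ 0.0600808 , -0.0557014 , -1.55552773])}
{'t': 0.1, 'q': array([-1.30799682e+00,  5.33398975e-02,  1.61413636e+00,  2.23073897e-05,
        1.47601972e+00, -1.19020142e-01]), 'dq': array([ 0.00054552, -0.00150509, -0.00365728,  0.00030968,  0.00101408,
       -0.0004345 ]), 'effort': array([ 4.49113586e-04, -3.94904172e+01, -3.71362674e+01, -1.58910980e-04,
        3.84447689e-03, -2.40345930e-07]), 'tool_pos': array([ 0.23272911, -0.5794504 ,  0.23016769]), 'tool_rot': array([-3.08265134e+00, -5.95760522e-01,  1.79847501e-04]), 'contact_force': array([-0.40615438, -0.66359636, -0.19725018]), 'wrist_torque': array([ 0.0453997 ,  0.05442397, -0.04076634]), 'grip_force': 0.0, 'opening': 0.08565024790775315}
```

View pics/scene0.png

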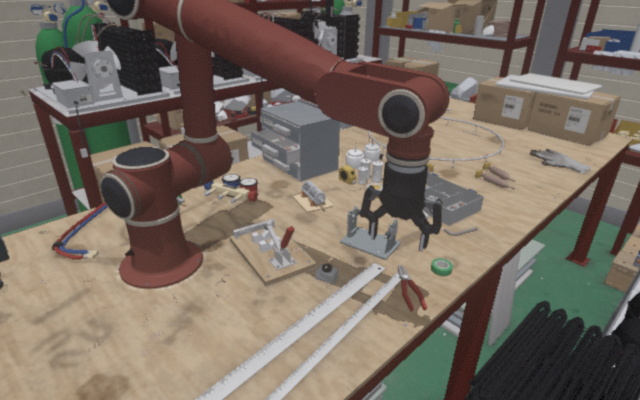

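View pics/top0.png

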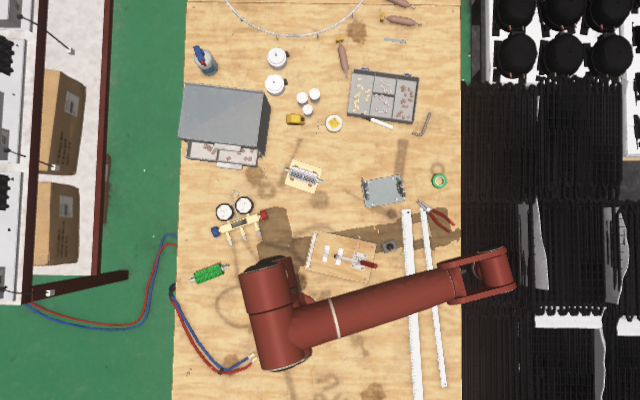

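The scene view shows the wheel on its rest at about (313,195) and the mount at (370,232). The top view shows them at (304,176) and (383,190). Wheel-shaped candidates in the top view are the aluminium drum on the rest at (304,176) and the green one at (208,272). The aluminium one on the wooden rest fits the description, and I'll confirm it in an enlarged crop.

```bash
cat > h.py <<'E'
import numpy as np, cv2
from scipy.spatial.transform import Rotation as R
def ray(d,u,v):
    f=200/np.tan(np.radians(d["fovy"])/2)
    c=np.array([(u-d["cx"])/f,-(v-d["cy"])/f,-1.])
    return d["xyz"],R.from_rotvec(d["attitude"]).apply(c)
def onz(d,u,v,z):
    o,r=ray(d,u,v); return o+r*(z-o[2])/r[2]
def proj(d,p):
    f=200/np.tan(np.radians(d["fovy"])/2)
    c=R.from_rotvec(d["attitude"]).inv().apply(np.array(p)-d["xyz"])
    return np.array([d["cx"]-f*c[0]/c[2],d["cy"]+f*c[1]/c[2]])
E
python3 - <<'E'
from station import ctrl
from h import *
d=ctrl.get_image("top"); im=d["image"][:,:,::-1]
a=cv2.resize(im[150:220,270:340],None,fx=5.6,fy=5.6,interpolation=cv2.INTER_CUBIC)
b=cv2.resize(im[155:225,350:420],None,fx=5.6,fy=5.6,interpolation=cv2.INTER_CUBIC)
cv2.imwrite("pics/crop1.png",np.hstack([a,b]))
print(onz(d,304,176,.04),onz(d,383,190,.0), onz(d,208,272,.02))
print(d["image"][170:182:3,296:314:3].tolist())
E
```

```text
[ 0.53387471 -0.03456017  0.04      ] [ 0.48966088 -0.33054013  0.        ] [0.17606183 0.31316774 0.02      ]
[[[219, 215, 216], [228, 225, 227], [237, 234, 234], [200, 184, 170], [240, 218, 171], [253, 242, 199]], [[163, 159, 159], [191, 187, 187], [193, 187, 188], [217, 213, 214], [229, 227, 228], [239, 236, 236]], [[109, 102, 101], [146, 141, 141], [180, 177, 177], [164, 159, 160], [195, 190, 191], [201, 196, 197]], [[232, 216, 194], [206, 200, 201], [196, 190, 190], [106, 99, 97], [147, 140, 141], [158, 154, 154]]]
```

View pics/crop1.png

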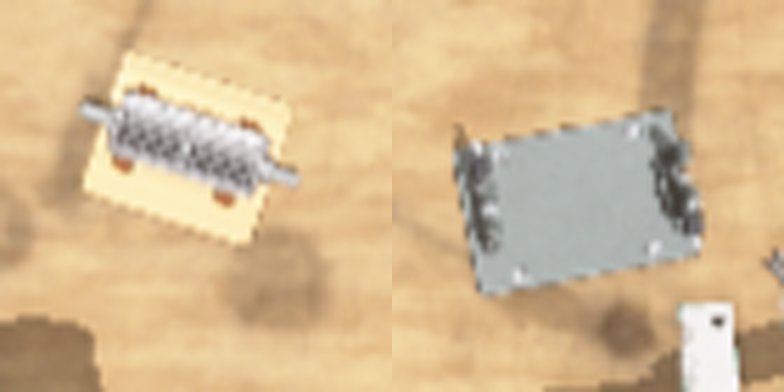

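The crop shows the aluminium finned drum with steel axle on the wooden rest, axle ends at crop (80,104) and (299,181), so this is the wheel meant. The mount's base corners are at crop (482,295), (700,255) and (667,108). Next I compute both poses.

```bash
python3 - <<'E'
from station import ctrl
from h import *
d=ctrl.get_image("top"); s=ctrl.get_image("scene")
W=lambda x,y,z:onz(d,270+x/5.6-.4,150+y/5.6-.4,z)
M=lambda x,y,z:onz(d,350+(x-392)/5.6-.4,155+y/5.6-.4,z)
a,b=W(80,104,.04),W(299,181,.04); print("axle",a,b,np.linalg.norm(a-b),(a+b)/2,np.degrees(np.arctan2(*(a-b)[1::-1])))
c=[W(*p,.008) for p in((130,52),(292,104),(247,245),(84,188))]
print("rest",sum(c)/4,[np.linalg.norm(c[i]-c[i-1]) for i in range(4)])
bl,br,tr=M(482,295,.008),M(700,255,.008),M(667,108,.008)
print("mount",(bl+tr)/2,np.linalg.norm(bl-br),np.linalg.norm(tr-br),np.degrees(np.arctan2(*(bl-br)[1::-1])),np.degrees(np.arctan2(*(tr-br)[1::-1])))
def crop(im,p,h,w,k):
    x,y=p.astype(int); return cv2.resize(im[y-h:y+h,x-w:x+w],None,fx=k,fy=k,interpolation=cv2.INTER_CUBIC),(x-w,y-h)
im=s["image"][:,:,::-1]
ca,oa=crop(im,proj(s,(bl+tr)/2+[0,0,.04]),40,50,7); 
m0=(bl+tr)/2; 
print(oa, proj(s,m0), proj(s,(a+b)/2)); cv2.imwrite("pics/crop2.png",ca)
E
```

```text
axle [0.56187376 0.04023075 0.04      ] [ 0.512942   -0.10493215  0.04      ] 0.15318807156899877 [ 0.53740788 -0.0323507   0.04      ] 71.37197773127883
rest [ 0.5378653  -0.03013215  0.008     ] [np.float64(0.09662276468969493), np.float64(0.11435815287701884), np.float64(0.09946146061631293), np.float64(0.11566848114070499)]
mount [ 0.4868986 -0.3267881  0.008    ] 0.14801123786136203 0.10085791728200627 101.22702622046842 12.833956973764254
(np.int64(321), np.int64(189)) [370.42690958 240.66954522] [313.5915799 191.7773205]
```

View pics/crop2.png

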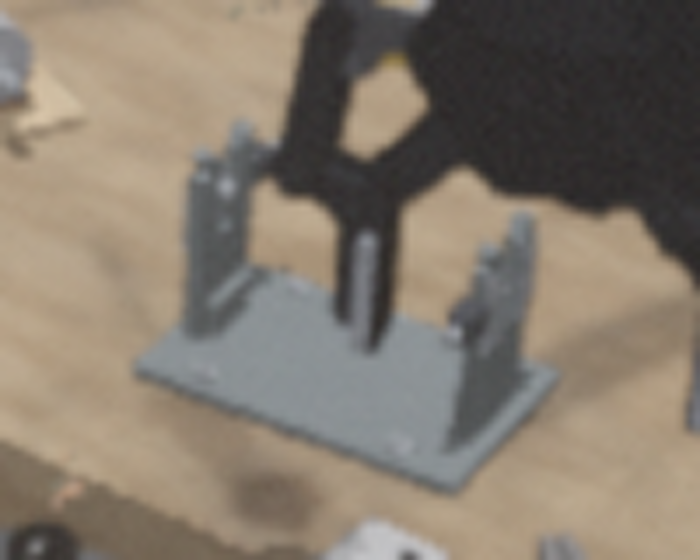

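The scene crop confirms the mount: the right-hand cheek's housing is on the robot side and the left-hand one's is on the far side. Its corners are at crop (135,365), (460,490) and (560,375). Wheel yaw is about -18.6° and mount yaw about +12°. Now I head above the wheel.

```bash
python3 -m handwheel '[{"gripper":-1,"offset":[45,-36,4],"rotation":[0,0,-0.09]},{"gripper":-1,"offset":[90,-73,8],"rotation":[0,0,-0.18]},{"gripper":-1,"offset":[135,-110,12],"rotation":[0,0,-0.27]},{"gripper":-1,"offset":[180,-146,16],"rotation":[0,0,-0.36]},{"gripper":-1,"offset":[225,-183,20],"rotation":[0,0,-0.45]},{"gripper":-1,"offset":[270,-219,24],"rotation":[0,0,-0.54]},{"gripper":-1,"offset":[300,-243,27],"rotation":[0,0,-0.6]},{"gripper":-1,"offset":[300,-243,27],"rotation":[0,0,-0.6]}]'; cat >> h.py <<'E'
def togo(o,xyz,yaw):
    "tool-axes shift in mm and turn to a tool-down pose with tool x at yaw deg"
    T=R.from_rotvec(o["tool_rot"]); n=np.radians(yaw/2)
    G=R.from_rotvec(np.pi*np.array([np.cos(n),np.sin(n),0]))
    print("togo mm",(T.inv().apply(np.array(xyz)-o["tool_pos"])*1e3).round(1),"rot",(T.inv()*G).as_rotvec().round(4),"t",o["t"])
E
python3 - <<'E'
from station import ctrl
from h import *
s=ctrl.get_image("scene"); d=ctrl.get_image("top")
# mount from scene corners (z=.008)
l,b,r=[onz(s,321+x/7-.4,189+y/7-.4,.008) for x,y in((135,365),(460,490),(560,375))]
print("mount scene",(l+r)/2,np.linalg.norm(l-b),np.linalg.norm(r-b),np.degrees(np.arctan2(*(l-b)[1::-1])),np.degrees(np.arctan2(*(r-b)[1::-1])))
def crop(im,p,h,w,k):
    x,y=p.astype(int); print("o",x-w,y-h);return cv2.resize(im[y-h:y+h,x-w:x+w],None,fx=k,fy=k,interpolation=cv2.INTER_CUBIC)
im=s["image"][:,:,::-1]; it=d["image"][:,:,::-1]
m=[.486,-.327,.05]
cv2.imwrite("pics/crop3.png",np.hstack([crop(im,proj(s,m),35,35,5.6),crop(it,proj(d,m),35,35,5.6)]))
togo(ctrl.get_obs(),[.5375,-.0315,.12],71.4)
E
```

```text
t: 1.25
tool_pos: [0.4214, -0.2406, 0.204]
tool_rot: [-2.767, -1.486, 0.0]
contact_force: [-0.0, 0.3, 0.2]
opening: 0.085
grip_force: 0.0
mount scene [ 0.48324272 -0.32897836  0.008     ] 0.14974218895470026 0.09687296600364624 101.28335910452375 12.583520035218987
o 336 193
o 348 154
togo mm [240.6 -20.1  84.2] rot [ 0.      0.0005 -0.264 ] t 1.35
```

View pics/crop3.png

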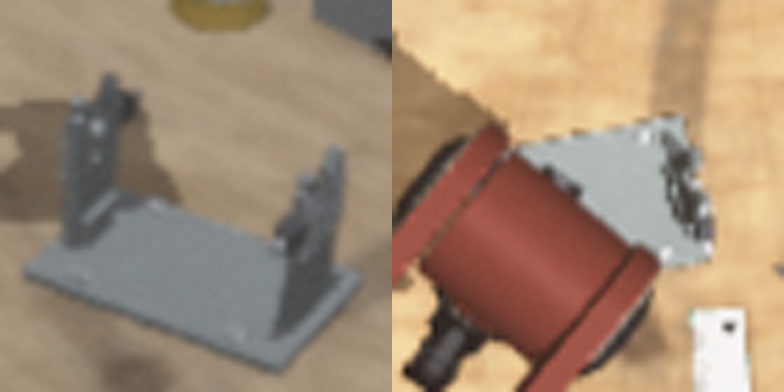

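The mount shows fully in the scene view, with corners at crop (23,270), (280,372) and (363,277). Both cameras agree within 4 mm. Next I go above the wheel.

```bash
python3 -m handwheel '[{"gripper":-1,"offset":[40,-3,10],"rotation":[0,0,-0.05]},{"gripper":-1,"offset":[80,-7,20],"rotation":[0,0,-0.1]},{"gripper":-1,"offset":[125,-11,35],"rotation":[0,0,-0.15]},{"gripper":-1,"offset":[170,-14,55],"rotation":[0,0,-0.2]},{"gripper":-1,"offset":[210,-18,70],"rotation":[0,0,-0.24]},{"gripper":-1,"offset":[240,-20,84],"rotation":[0,0,-0.264]},{"gripper":-1,"offset":[240,-20,84],"rotation":[0,0,-0.264]},{"gripper":-1,"offset":[240,-20,84],"rotation":[0,0,-0.264]}]'; python3 - <<'E'
from station import ctrl
from h import *
s=ctrl.get_image("scene")
x,y=proj(s,[.5375,-.0315,.06]).astype(int); print(x-40,y-30)
cv2.imwrite("pics/crop4.png",cv2.resize(s["image"][y-40:y+30,x-40:x+40,::-1],None,fx=8,fy=8,interpolation=cv2.INTER_CUBIC))
togo(ctrl.get_obs(),[.5375,-.0315,.017],71.4)
c=np.array([.5375,-.0315,.04]);u=np.array([np.cos(np.radians(71.4)),np.sin(np.radians(71.4)),0])
for k in(-.076,0,.076): print((proj(s,c+k*u)-[x-40,y-40])*8)
E
```

```text
t: 2.35
tool_pos: [0.5375, -0.0335, 0.1207]
tool_rot: [2.553, 1.83, -0.0]
contact_force: [0.9, -0.2, 0.7]
opening: 0.0854
grip_force: 0.0
273 156
togo mm [  2.   -0.8 104. ] rot [ 0.001   0.0003 -0.0025] t 2.4
[402.08969819 443.090083  ]
[323.51273968 365.48172112]
[251.32640706 294.18520964]
```

View pics/crop4.png

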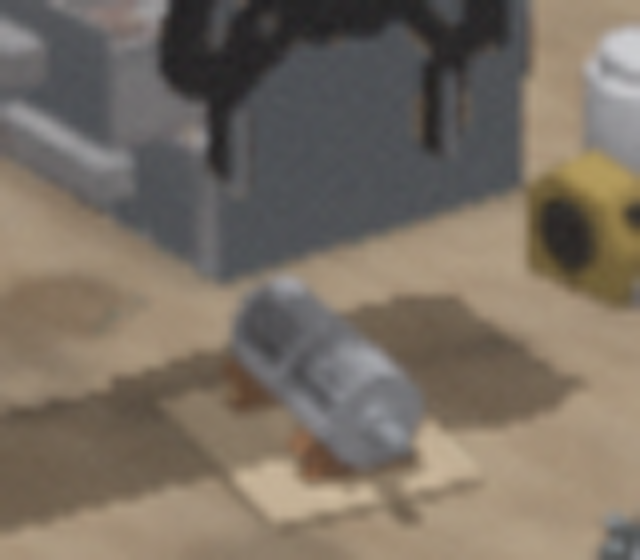

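The visible near axle tip at crop (403,440) matches the prediction (402,443). I go down and grip.

```bash
python3 -m handwheel '[{"gripper":-1,"offset":[2,-1,25],"rotation":[0,0,0]},{"gripper":-1,"offset":[2,-1,50],"rotation":[0,0,0]},{"gripper":-1,"offset":[2,-1,75],"rotation":[0,0,0]},{"gripper":-1,"offset":[2,-1,95],"rotation":[0,0,0]},{"gripper":-1,"offset":[2,-1,103],"rotation":[0,0,0]},{"gripper":-1,"offset":[2,-1,103],"rotation":[0,0,0]},{"gripper":0,"offset":[2,-1,103],"rotation":[0,0,0]},{"gripper":1,"offset":[2,-1,103],"rotation":[0,0,0]}]' 40;  python3 -m handwheel '[{"gripper":1,"offset":[0,0,0],"rotation":[0,0,0]},{"gripper":1,"offset":[0,0,0],"rotation":[0,0,0]},{"gripper":1,"offset":[0,0,0],"rotation":[0,0,0]},{"gripper":1,"offset":[0,0,-10],"rotation":[0,0,0]},{"gripper":1,"offset":[0,0,-30],"rotation":[0,0,0]},{"gripper":1,"offset":[0,0,-60],"rotation":[0,0,0]},{"gripper":1,"offset":[0,0,-100],"rotation":[0,0,0]},{"gripper":1,"offset":[0,0,-140],"rotation":[0,0,0]}]' 40
```

```text
t: 3.4
tool_pos: [0.5379, -0.0301, 0.0184]
tool_rot: [2.551, 1.832, 0.002]
contact_force: [-0.5, 0.3, -0.6]
opening: 0.0519
grip_force: 0.0
t: 4.4
tool_pos: [0.5366, -0.0297, 0.1581]
tool_rot: [-2.551, -1.833, 0.001]
contact_force: [-0.5, 0.3, -4.4]
opening: 0.043
grip_force: 41.4
```

```bash
python3 - <<'E'
from station import ctrl
from h import *
togo(ctrl.get_obs(),[.4855,-.3278,.15],101.8)
E
```

```text
togo mm [-298.8   46.7    8.1] rot [-6.000e-04 -1.000e-04 -5.309e-01] t 4.4
```

```bash
python3 -m handwheel '[{"gripper":1,"offset":[-20,3,0],"rotation":[0,0,-0.04]},{"gripper":1,"offset":[-60,9,2],"rotation":[0,0,-0.11]},{"gripper":1,"offset":[-110,17,3],"rotation":[0,0,-0.2]},{"gripper":1,"offset":[-160,25,4],"rotation":[0,0,-0.29]},{"gripper":1,"offset":[-210,33,6],"rotation":[0,0,-0.38]},{"gripper":1,"offset":[-255,40,7],"rotation":[0,0,-0.46]},{"gripper":1,"offset":[-285,45,8],"rotation":[0,0,-0.51]},{"gripper":1,"offset":[-299,47,8],"rotation":[0,0,-0.531]}]'; python3 -m handwheel '[{"gripper":1,"offset":[0,0,5],"rotation":[0,0,0]},{"gripper":1,"offset":[0,0,10],"rotation":[0,0,0]},{"gripper":1,"offset":[0,0,15],"rotation":[0,0,0]},{"gripper":1,"offset":[0,0,15],"rotation":[0,0,0]},{"gripper":1,"offset":[0,0,15],"rotation":[0,0,0]},{"gripper":1,"offset":[0,0,15],"rotation":[0,0,0]},{"gripper":1,"offset":[0,0,15],"rotation":[0,0,0]},{"gripper":1,"offset":[0,0,15],"rotation":[0,0,0]}]'
python3 - <<'E'
from station import ctrl
from h import *
s=ctrl.get_image("scene");d=ctrl.get_image("top")
o=ctrl.get_obs();p=o["tool_pos"];print(p,o["contact_force"])
c=p+[0,0,.0216]; u=R.from_rotvec(o["tool_rot"]).apply([1,0,0]); print(np.degrees(np.arctan2(u[1],u[0])))
x,y=proj(s,[.485,-.328,.08]).astype(int);x2,y2=proj(d,[.485,-.328,.05]).astype(int)
k=8
f=lambda im,x,y:cv2.resize(im[y-35:y+35,x-50:x+50,::-1],None,fx=k,fy=k,interpolation=cv2.INTER_CUBIC)
cv2.imwrite("pics/s5.png",f(s["image"],x,y));cv2.imwrite("pics/t5.png",f(d["image"],x2,y2))
print(x-50,y-35,x2-50,y2-35)
for q in(-.076,-.057,0,.057,.076): print(q,(proj(s,c+q*u)-[x-50,y-35])*8+3.5,(proj(d,c+q*u)-[x2-50,y2-35])*8+3.5)
E
```

```text
t: 5.4
tool_pos: [0.4854, -0.3297, 0.1489]
tool_rot: [-1.982, -2.437, 0.0]
contact_force: [1.0, 0.5, -4.5]
opening: 0.0432
grip_force: 41.3
t: 6.4
tool_pos: [0.4862, -0.3282, 0.1344]
tool_rot: [1.981, 2.438, -0.0]
contact_force: [-0.4, 0.7, -4.0]
opening: 0.043
grip_force: 41.3
[ 0.48618015 -0.32821218  0.13434859] [-0.40244932  0.10999286 -3.26826224]
101.79643947025218
322 184 333 155
-0.076 [626.75561084 161.707278  ] [610.35919313 227.98707156]
-0.057 [574.49367384 145.9351245 ] [567.25041576 236.32507772]
0 [422.7937488  100.15353584] [437.85854754 261.35177205]
0.057 [278.29987079  56.54666336] [308.36828794 286.39749703]
0.076 [231.64854081  42.46773748] [265.18298392 294.75030481]
```

View pics/s5.png

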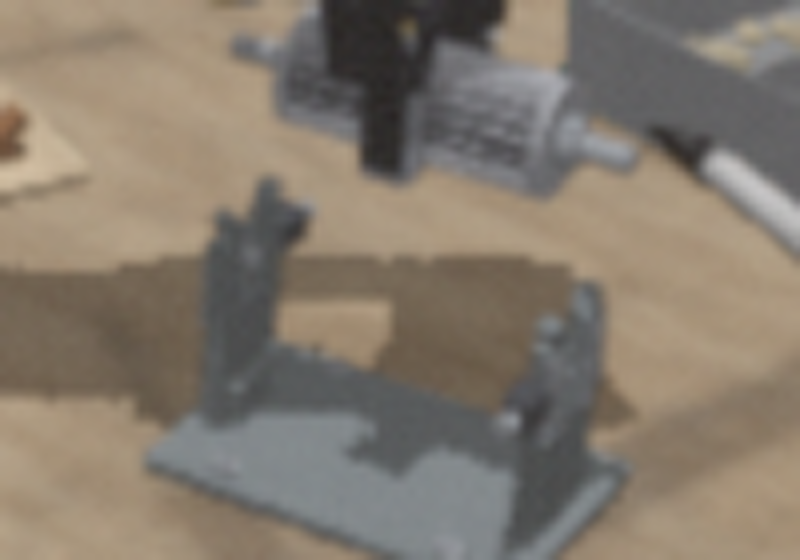

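View pics/t5.png

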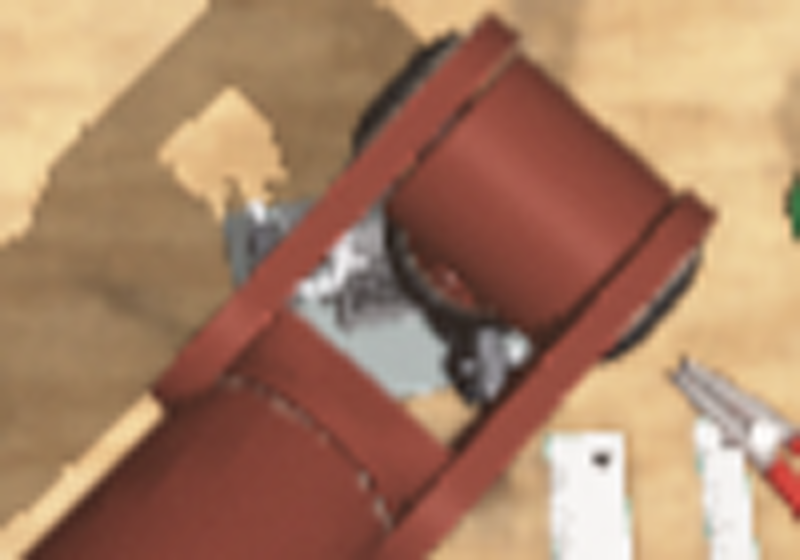

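The scene crop shows the wheel held level, tips at (235,44) and (630,155), within about 1 mm of prediction. The cheek horn tips are at (222,213), (268,180), (548,322) and (590,285). I cast the horns onto z=0.098 to get the mount centre in the same camera.

```bash
python3 - <<'E'
from station import ctrl
from h import *
s=ctrl.get_image("scene")
P=lambda x,y,z:onz(s,322+(x-3.5)/8,184+(y-3.5)/8,z)
h=[P(*p,.096) for p in((222,213),(268,180),(548,322),(590,285))]
L=(h[0]+h[1])/2;Rr=(h[2]+h[3])/2
print(h);print("ctr",(L+Rr)/2,np.linalg.norm(L-Rr),np.degrees(np.arctan2(*(L-Rr)[1::-1])))
a,b=P(235,44,.156),P(630,155,.156);print("wheel",(a+b)/2,np.linalg.norm(a-b),np.degrees(np.arctan2(*(a-b)[1::-1])))
y=np.radians(11.8);u=np.array([np.cos(y),np.sin(y),0]);v=np.array([-u[1],u[0],0])
# edges of base in this picture for checking
for m in([.4832,-.329,0],[.4869,-.3268,0],[.485,-.328,0]):
    print(m,[((proj(s,np.array(m)+i*.0185*u+j*.064*v+[0,0,.096])-[322,184])*8+3.5).round() .tolist() for j,i in((1,-1),(1,1),(-1,-1),(-1,1))],
     [((proj(s,np.array(m)+i*.05*u+j*.075*v+[0,0,.008])-[322,184])*8+3.5).round().tolist() for j,i in((1,-1),(-1,1))])
E
```

```text
[array([ 0.45740168, -0.26494096,  0.096     ]), array([ 0.48790349, -0.25998788,  0.096     ]), array([ 0.48311834, -0.390963  ,  0.096     ]), array([ 0.51359797, -0.38586935,  0.096     ])]
ctr [ 0.48550537 -0.3254403   0.096     ] 0.12854812035486288 101.53511227190832
wheel [ 0.4884042  -0.32805512  0.156     ] 0.14942764850647577 103.83764093978886
[0.4832, -0.329, 0] [[223.0, 223.0], [274.0, 182.0], [550.0, 332.0], [596.0, 286.0]] [[141.0, 460.0], [637.0, 467.0]]
[0.4869, -0.3268, 0] [[225.0, 218.0], [276.0, 177.0], [551.0, 326.0], [597.0, 280.0]] [[144.0, 453.0], [638.0, 460.0]]
[0.485, -0.328, 0] [[224.0, 221.0], [275.0, 180.0], [551.0, 329.0], [597.0, 283.0]] [[143.0, 457.0], [638.0, 464.0]]
```

```bash
python3 -m handwheel '[{"gripper":1,"offset":[1,-2,10],"rotation":[0,0,0]},{"gripper":1,"offset":[1,-2,22],"rotation":[0,0,0]},{"gripper":1,"offset":[1,-2,34],"rotation":[0,0,0]},{"gripper":1,"offset":[1,-2,44],"rotation":[0,0,0]},{"gripper":1,"offset":[1,-2,51],"rotation":[0,0,0]},{"gripper":1,"offset":[1,-2,52],"rotation":[0,0,0]},{"gripper":1,"offset":[1,-2,52],"rotation":[0,0,0]},{"gripper":1,"offset":[1,-2,52],"rotation":[0,0,0]}]'; python3 - <<'E'
from station import ctrl
from h import *
s=ctrl.get_image("scene")
print(ctrl.get_obs()["tool_pos"],ctrl.get_obs()["contact_force"])
cv2.imwrite("pics/s6.png",cv2.resize(s["image"][195:255,330:410,::-1],None,fx=10,fy=10,interpolation=cv2.INTER_CUBIC))
E
```

```text
t: 7.55
tool_pos: [0.4844, -0.3279, 0.083]
tool_rot: [1.98, 2.437, -0.0]
contact_force: [0.8, -0.2, -4.1]
opening: 0.0431
grip_force: 41.4
[ 0.48435092 -0.32791378  0.08295517] [-0.05184072 -0.07054826 -4.07248197]
```

View pics/s6.png

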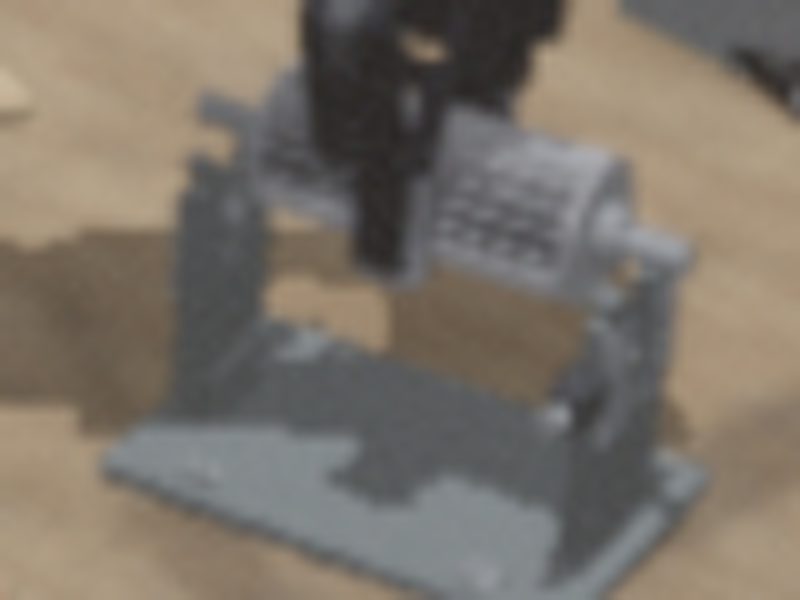

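The axle is just above both cheeks, ends at about (225,107) and (685,250), and straddles the slot mouths. I lower it into the flares and watch the force.

```bash
python3 -m handwheel '[{"gripper":1,"offset":[0,0,3],"rotation":[0,0,0]},{"gripper":1,"offset":[0,0,6],"rotation":[0,0,0]},{"gripper":1,"offset":[0,0,9],"rotation":[0,0,0]},{"gripper":1,"offset":[0,0,11],"rotation":[0,0,0]},{"gripper":1,"offset":[0,0,12],"rotation":[0,0,0]},{"gripper":1,"offset":[0,0,12],"rotation":[0,0,0]},{"gripper":1,"offset":[0,0,12],"rotation":[0,0,0]},{"gripper":1,"offset":[0,0,12],"rotation":[0,0,0]}]'; python3 - <<'E'
from station import ctrl
o=ctrl.get_obs();print(o["tool_pos"],o["contact_force"],o["wrist_torque"])
E
```

```text
t: 8.6
tool_pos: [0.4839, -0.3275, 0.0702]
tool_rot: [-1.981, -2.438, -0.0]
contact_force: [-1.3, 0.6, -3.3]
opening: 0.0427
grip_force: 41.4
[ 0.48390931 -0.32745298  0.07019838] [-1.32378253  0.56365743 -3.28800205] [0.18006053 0.01947586 0.01623934]
```

```bash
python3 -m handwheel '[{"gripper":1,"offset":[0,0,1],"rotation":[0,0,0]},{"gripper":1,"offset":[0,0,2],"rotation":[0,0,0]},{"gripper":1,"offset":[0,0,3],"rotation":[0,0,0]},{"gripper":1,"offset":[0,0,4],"rotation":[0,0,0]},{"gripper":1,"offset":[0,0,5],"rotation":[0,0,0]},{"gripper":1,"offset":[0,0,6],"rotation":[0,0,0]},{"gripper":1,"offset":[0,0,6],"rotation":[0,0,0]},{"gripper":1,"offset":[0,0,6],"rotation":[0,0,0]}]'; python3 - <<'E'
from station import ctrl
for i in range(2):
  ctrl.get_image("scene");o=ctrl.get_obs();print(o["tool_pos"],o["contact_force"],o["wrist_torque"])
E
```

```text
t: 9.6
tool_pos: [0.4844, -0.3274, 0.0643]
tool_rot: [1.981, 2.437, 0.001]
contact_force: [3.1, 3.6, -1.6]
opening: 0.043
grip_force: 41.4
[ 0.48446769 -0.32745578  0.06439508] [ 2.76643687  3.70306496 -1.06999432] [ 0.62783993 -0.44735943 -0.18735455]
[ 0.48443124 -0.32744373  0.06435029] [ 2.75430375  3.22092357 -2.18549593] [ 0.64265464 -0.43716103 -0.23561311]
```

```bash
python3 -m handwheel '[{"gripper":1,"offset":[0.5,0.5,0],"rotation":[0,0,0]},{"gripper":1,"offset":[1,1,0],"rotation":[0,0,0]},{"gripper":1,"offset":[1,1.5,0],"rotation":[0,0,0]},{"gripper":1,"offset":[1,1.5,0],"rotation":[0,0,0]},{"gripper":1,"offset":[1,1.5,0],"rotation":[0,0,0]},{"gripper":1,"offset":[1,1.5,0],"rotation":[0,0,0]},{"gripper":1,"offset":[1,1.5,0],"rotation":[0,0,0]},{"gripper":1,"offset":[1,1.5,0],"rotation":[0,0,0]}]'; python3 - <<'E'
from station import ctrl
for i in range(2):
  ctrl.get_image("scene");o=ctrl.get_obs();print(o["tool_pos"],o["contact_force"],o["wrist_torque"])
E
```

```text
t: 10.7
tool_pos: [0.4853, -0.3263, 0.0643]
tool_rot: [1.981, 2.438, -0.0]
contact_force: [-0.1, 0.7, -3.9]
opening: 0.0435
grip_force: 41.4
[ 0.48530105 -0.32631979  0.06434228] [ 0.36026309 -0.18852122 -3.43824312] [-0.02017591 -0.01010726 -0.01507237]
[ 0.48527564 -0.3263069   0.06430073] [-0.69258996  0.3167127  -3.55421246] [ 0.061283   -0.01833828 -0.00523656]
```

```bash
python3 -m handwheel '[{"gripper":1,"offset":[0,0,1],"rotation":[0,0,0]},{"gripper":1,"offset":[0,0,2],"rotation":[0,0,0]},{"gripper":1,"offset":[0,0,3],"rotation":[0,0,0]},{"gripper":1,"offset":[0,0,4],"rotation":[0,0,0]},{"gripper":1,"offset":[0,0,5],"rotation":[0,0,0]},{"gripper":1,"offset":[0,0,6],"rotation":[0,0,0]},{"gripper":1,"offset":[0,0,6],"rotation":[0,0,0]},{"gripper":1,"offset":[0,0,6],"rotation":[0,0,0]}]'; python3 - <<'E'
from station import ctrl
for i in range(2):
  ctrl.get_image("scene");o=ctrl.get_obs();print(o["tool_pos"],o["contact_force"],o["wrist_torque"])
E
```

```text
t: 11.8
tool_pos: [0.4853, -0.3263, 0.0583]
tool_rot: [1.981, 2.438, 0.0]
contact_force: [-0.6, 0.0, -3.5]
opening: 0.0429
grip_force: 41.4
[ 0.48529083 -0.32634852  0.05833272] [ 0.36932958 -0.45705452 -4.15388997] [-0.02894777  0.00973519  0.02036207]
[ 0.48531349 -0.32635921  0.05837573] [ 0.07495004 -0.70571051 -4.76927056] [ 0.0859119   0.07259008 -0.02016167]
```

Still free of contact. Another 2 mm down, then I let go, rise and shut the fingers.

```bash
python3 -m handwheel '[{"gripper":1,"offset":[0,0,1],"rotation":[0,0,0]},{"gripper":1,"offset":[0,0,2],"rotation":[0,0,0]},{"gripper":0.2,"offset":[0,0,2],"rotation":[0,0,0]},{"gripper":-0.3,"offset":[0,0,2],"rotation":[0,0,0]},{"gripper":-0.6,"offset":[0,0,2],"rotation":[0,0,0]},{"gripper":-0.6,"offset":[0,0,2],"rotation":[0,0,0]},{"gripper":-0.6,"offset":[0,0,2],"rotation":[0,0,0]},{"gripper":-0.6,"offset":[0,0,2],"rotation":[0,0,0]}]';  python3 -m handwheel '[{"gripper":-0.8,"offset":[0,0,-5],"rotation":[0,0,0]},{"gripper":-0.8,"offset":[0,0,-20],"rotation":[0,0,0]},{"gripper":-0.8,"offset":[0,0,-45],"rotation":[0,0,0]},{"gripper":-0.8,"offset":[0,0,-75],"rotation":[0,0,0]},{"gripper":0,"offset":[0,0,-92],"rotation":[0,0,0]},{"gripper":1,"offset":[0,0,-92],"rotation":[0,0,0]},{"gripper":1,"offset":[0,0,-92],"rotation":[0,0,0]},{"gripper":1,"offset":[0,0,-92],"rotation":[0,0,0]}]'; python3 - <<'E'
from station import ctrl
from h import *
s=ctrl.get_image("scene")
print(ctrl.get_obs()["tool_pos"],ctrl.get_obs()["contact_force"],ctrl.get_obs()["opening"])
cv2.imwrite("pics/s7.png",cv2.resize(s["image"][195:255,330:410,::-1],None,fx=10,fy=10,interpolation=cv2.INTER_CUBIC))
E
```

```text
t: 12.9
tool_pos: [0.4853, -0.3263, 0.0564]
tool_rot: [1.981, 2.438, 0.0]
contact_force: [0.5, -0.3, 1.1]
opening: 0.0683
grip_force: 0.0
t: 13.9
tool_pos: [0.4845, -0.3257, 0.1466]
tool_rot: [-1.979, -2.436, -0.0]
contact_force: [-1.1, -0.1, -0.7]
opening: 0.0036
grip_force: 0.0
[ 0.48465194 -0.32576952  0.14677379] [ 0.58096874 -0.44043475  0.90852549] 0.00019015982769406413
```

View pics/s7.png

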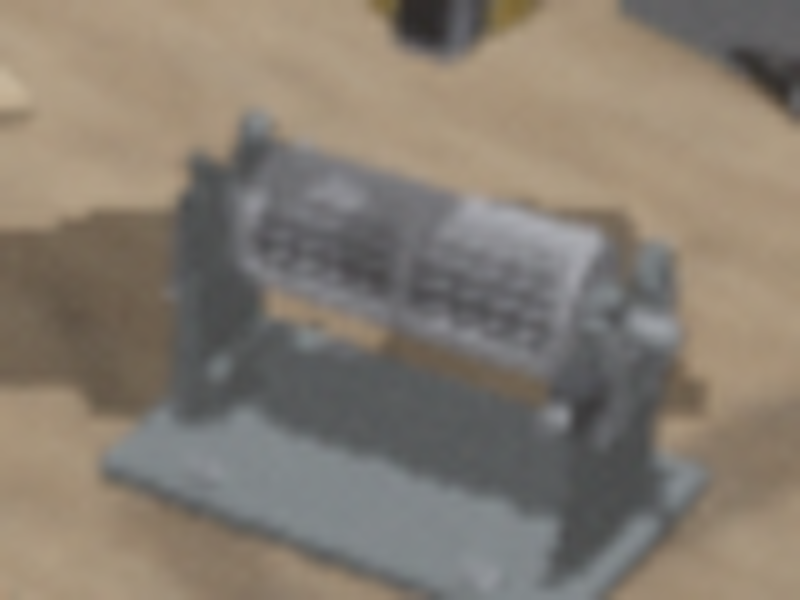

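The crop shows the wheel let go and lying in both slots on its catches, right end at (655,325), left collar at (245,240). This is the tenth and last picture, so the pressing goes by force and height: +y end first.

```bash
python3 -m handwheel '[{"gripper":1,"offset":[20,0,0],"rotation":[0,0,0]},{"gripper":1,"offset":[38,0,10],"rotation":[0,0,0]},{"gripper":1,"offset":[38,0,25],"rotation":[0,0,0]},{"gripper":1,"offset":[38,0,38],"rotation":[0,0,0]},{"gripper":1,"offset":[38,0,43],"rotation":[0,0,0]},{"gripper":1,"offset":[38,0,46],"rotation":[0,0,0]},{"gripper":1,"offset":[38,0,46],"rotation":[0,0,0]},{"gripper":1,"offset":[38,0,46],"rotation":[0,0,0]}]'; python3 -m handwheel '[{"gripper":1,"offset":[0,0,0.5],"rotation":[0,0,0]},{"gripper":1,"offset":[0,0,1],"rotation":[0,0,0]},{"gripper":1,"offset":[0,0,1.5],"rotation":[0,0,0]},{"gripper":1,"offset":[0,0,2],"rotation":[0,0,0]},{"gripper":1,"offset":[0,0,2.5],"rotation":[0,0,0]},{"gripper":1,"offset":[0,0,3],"rotation":[0,0,0]},{"gripper":1,"offset":[0,0,3],"rotation":[0,0,0]},{"gripper":1,"offset":[0,0,3],"rotation":[0,0,0]}]'
```

```text
t: 14.95
tool_pos: [0.4778, -0.2895, 0.1028]
tool_rot: [1.981, 2.437, -0.0]
contact_force: [0.7, -0.3, 0.1]
opening: 0.0001
grip_force: 0.0
t: 15.95
tool_pos: [0.4775, -0.2891, 0.0993]
tool_rot: [-1.981, -2.438, -0.0]
contact_force: [-0.9, 0.1, 1.0]
opening: -0.0
grip_force: 0.0
```

```bash
python3 -m handwheel '[{"gripper":1,"offset":[0,0,0.3],"rotation":[0,0,0]},{"gripper":1,"offset":[0,0,0.6],"rotation":[0,0,0]},{"gripper":1,"offset":[0,0,0.9],"rotation":[0,0,0]},{"gripper":1,"offset":[0,0,1.2],"rotation":[0,0,0]},{"gripper":1,"offset":[0,0,1.5],"rotation":[0,0,0]},{"gripper":1,"offset":[0,0,1.5],"rotation":[0,0,0]},{"gripper":1,"offset":[0,0,1.5],"rotation":[0,0,0]},{"gripper":1,"offset":[0,0,1.5],"rotation":[0,0,0]}]'
```

```text
t: 16.95
tool_pos: [0.4778, -0.2891, 0.0985]
tool_rot: [1.981, 2.438, 0.001]
contact_force: [-0.5, 2.0, 6.4]
opening: 0.0
grip_force: 2.5
```

```bash
python3 -m handwheel '[{"gripper":1,"offset":[0,0,0.2],"rotation":[0,0,0]},{"gripper":1,"offset":[0,0,0.4],"rotation":[0,0,0]},{"gripper":1,"offset":[0,0,0.6],"rotation":[0,0,0]},{"gripper":1,"offset":[0,0,0.8],"rotation":[0,0,0]},{"gripper":1,"offset":[0,0,1],"rotation":[0,0,0]},{"gripper":1,"offset":[0,0,1],"rotation":[0,0,0]},{"gripper":1,"offset":[0,0,1],"rotation":[0,0,0]},{"gripper":1,"offset":[0,0,1],"rotation":[0,0,0]}]'
```

```text
t: 17.95
tool_pos: [0.4782, -0.2893, 0.0983]
tool_rot: [1.98, 2.437, 0.001]
contact_force: [-2.4, 2.9, 7.8]
opening: -0.0002
grip_force: 4.0
```

```bash
python3 -m handwheel '[{"gripper":1,"offset":[0,0,0.3],"rotation":[0,0,0]},{"gripper":1,"offset":[0,0,0.6],"rotation":[0,0,0]},{"gripper":1,"offset":[0,0,0.9],"rotation":[0,0,0]},{"gripper":1,"offset":[0,0,1.2],"rotation":[0,0,0]},{"gripper":1,"offset":[0,0,1.5],"rotation":[0,0,0]},{"gripper":1,"offset":[0,0,1.5],"rotation":[0,0,0]},{"gripper":1,"offset":[0,0,1.5],"rotation":[0,0,0]},{"gripper":1,"offset":[0,0,1.5],"rotation":[0,0,0]}]'
```

```text
t: 18.95
tool_pos: [0.4785, -0.2894, 0.0969]
tool_rot: [1.98, 2.436, 0.001]
contact_force: [-0.1, 2.5, 7.2]
opening: 0.0001
grip_force: 3.8
```

```bash
python3 -m handwheel '[{"gripper":1,"offset":[0,0,0.5],"rotation":[0,0,0]},{"gripper":1,"offset":[0,0,1],"rotation":[0,0,0]},{"gripper":1,"offset":[0,0,1.5],"rotation":[0,0,0]},{"gripper":1,"offset":[0,0,2],"rotation":[0,0,0]},{"gripper":1,"offset":[0,0,2],"rotation":[0,0,0]},{"gripper":1,"offset":[0,0,2],"rotation":[0,0,0]},{"gripper":1,"offset":[0,0,2],"rotation":[0,0,0]},{"gripper":1,"offset":[0,0,2],"rotation":[0,0,0]}]'; python3 -c "
from station import ctrl
o=ctrl.get_obs();print(o['tool_pos'],o['contact_force'],o['wrist_torque'])"
```

```text
t: 19.95
tool_pos: [0.4783, -0.2888, 0.0942]
tool_rot: [1.98, 2.437, 0.002]
contact_force: [1.2, 3.0, 5.6]
opening: -0.0003
grip_force: 2.7
[ 0.47832697 -0.28881721  0.09415051] [1.23231336 2.95424034 5.60208107] [ 0.54552047 -0.07465111 -0.04471658]
```

```bash
python3 -m handwheel '[{"gripper":1,"offset":[0,0,0.5],"rotation":[0,0,0]},{"gripper":1,"offset":[0,0,1],"rotation":[0,0,0]},{"gripper":1,"offset":[0,0,1.5],"rotation":[0,0,0]},{"gripper":1,"offset":[0,0,2],"rotation":[0,0,0]},{"gripper":1,"offset":[0,0,2.5],"rotation":[0,0,0]},{"gripper":1,"offset":[0,0,2.5],"rotation":[0,0,0]},{"gripper":1,"offset":[0,0,2.5],"rotation":[0,0,0]},{"gripper":1,"offset":[0,0,2.5],"rotation":[0,0,0]}]'; python3 -c "
from station import ctrl
o=ctrl.get_obs();print(o['tool_pos'],o['contact_force'],o['wrist_torque'])"
```

```text
t: 20.95
tool_pos: [0.4775, -0.2892, 0.0908]
tool_rot: [1.981, 2.438, -0.0]
contact_force: [-0.3, -0.6, -0.2]
opening: -0.0003
grip_force: 0.0
[ 0.4774987  -0.28916286  0.09081264] [-0.26717893 -0.58372873 -0.19093946] [ 0.04479029 -0.01764557 -0.02895169]
```

The +y end snapped past its catch. I feel for the bottom.

```bash
python3 -m handwheel '[{"gripper":1,"offset":[0,0,1],"rotation":[0,0,0]},{"gripper":1,"offset":[0,0,2],"rotation":[0,0,0]},{"gripper":1,"offset":[0,0,3],"rotation":[0,0,0]},{"gripper":1,"offset":[0,0,4],"rotation":[0,0,0]},{"gripper":1,"offset":[0,0,4.5],"rotation":[0,0,0]},{"gripper":1,"offset":[0,0,5],"rotation":[0,0,0]},{"gripper":1,"offset":[0,0,5],"rotation":[0,0,0]},{"gripper":1,"offset":[0,0,5],"rotation":[0,0,0]}]'; python3 -c "
from station import ctrl
o=ctrl.get_obs();print(o['tool_pos'],o['contact_force'],o['wrist_torque'])"
```

```text
t: 21.95
tool_pos: [0.4779, -0.2892, 0.0864]
tool_rot: [1.981, 2.438, 0.0]
contact_force: [0.5, 2.3, 6.0]
opening: 0.0001
grip_force: 2.8
[ 0.47785334 -0.2892096   0.08639495] [0.52181343 2.26215831 6.00398001] [ 0.24103722  0.11855306 -0.03940586]
```

```bash
python3 -m handwheel '[{"gripper":1,"offset":[0,0,0.2],"rotation":[0,0,0]},{"gripper":1,"offset":[0,0,0.4],"rotation":[0,0,0]},{"gripper":1,"offset":[0,0,0.6],"rotation":[0,0,0]},{"gripper":1,"offset":[0,0,0.8],"rotation":[0,0,0]},{"gripper":1,"offset":[0,0,1],"rotation":[0,0,0]},{"gripper":1,"offset":[0,0,1],"rotation":[0,0,0]},{"gripper":1,"offset":[0,0,1],"rotation":[0,0,0]},{"gripper":1,"offset":[0,0,1],"rotation":[0,0,0]}]'; python3 -c "
from station import ctrl
o=ctrl.get_obs();print(o['tool_pos'],o['contact_force'],o['wrist_torque'])"
```

```text
t: 22.95
tool_pos: [0.4782, -0.2892, 0.0862]
tool_rot: [1.98, 2.437, 0.001]
contact_force: [-1.1, 3.4, 9.1]
opening: 0.0004
grip_force: 4.5
[ 0.47822004 -0.28922205  0.08621335] [-1.10555695  3.35671497  9.12777869] [0.4692107  0.15033189 0.0037747 ]
```

```bash
python3 -m handwheel '[{"gripper":1,"offset":[0,0,-20],"rotation":[0,0,0]},{"gripper":1,"offset":[-10,0,-35],"rotation":[0,0,0]},{"gripper":1,"offset":[-45,0,-38],"rotation":[0,0,0]},{"gripper":1,"offset":[-76,0,-34],"rotation":[0,0,0]},{"gripper":1,"offset":[-76,0,-25],"rotation":[0,0,0]},{"gripper":1,"offset":[-76,0,-19],"rotation":[0,0,0]},{"gripper":1,"offset":[-76,0,-17],"rotation":[0,0,0]},{"gripper":1,"offset":[-76,0,-17],"rotation":[0,0,0]}]'; python3 -m handwheel '[{"gripper":1,"offset":[0,0,0.5],"rotation":[0,0,0]},{"gripper":1,"offset":[0,0,1],"rotation":[0,0,0]},{"gripper":1,"offset":[0,0,1.5],"rotation":[0,0,0]},{"gripper":1,"offset":[0,0,2],"rotation":[0,0,0]},{"gripper":1,"offset":[0,0,2.5],"rotation":[0,0,0]},{"gripper":1,"offset":[0,0,3],"rotation":[0,0,0]},{"gripper":1,"offset":[0,0,3],"rotation":[0,0,0]},{"gripper":1,"offset":[0,0,3],"rotation":[0,0,0]}]'
```

```text
t: 23.95
tool_pos: [0.4929, -0.3628, 0.1016]
tool_rot: [-1.98, -2.438, -0.0]
contact_force: [0.2, 0.1, -0.0]
opening: 0.0004
grip_force: 0.0
t: 24.95
tool_pos: [0.493, -0.3635, 0.0988]
tool_rot: [-1.981, -2.438, 0.0]
contact_force: [0.3, -0.7, 0.7]
opening: 0.0002
grip_force: 0.0
```

```bash
python3 -m handwheel '[{"gripper":1,"offset":[0,0,0.5],"rotation":[0,0,0]},{"gripper":1,"offset":[0,0,1],"rotation":[0,0,0]},{"gripper":1,"offset":[0,0,1.5],"rotation":[0,0,0]},{"gripper":1,"offset":[0,0,2],"rotation":[0,0,0]},{"gripper":1,"offset":[0,0,2.5],"rotation":[0,0,0]},{"gripper":1,"offset":[0,0,3],"rotation":[0,0,0]},{"gripper":1,"offset":[0,0,3],"rotation":[0,0,0]},{"gripper":1,"offset":[0,0,3],"rotation":[0,0,0]}]'
```

```text
t: 25.95
tool_pos: [0.4933, -0.3636, 0.0963]
tool_rot: [1.981, 2.438, 0.0]
contact_force: [-0.2, 1.5, 3.6]
opening: 0.0002
grip_force: 2.3
```

```bash
python3 -m handwheel '[{"gripper":1,"offset":[0,0,0.4],"rotation":[0,0,0]},{"gripper":1,"offset":[0,0,0.8],"rotation":[0,0,0]},{"gripper":1,"offset":[0,0,1.2],"rotation":[0,0,0]},{"gripper":1,"offset":[0,0,1.6],"rotation":[0,0,0]},{"gripper":1,"offset":[0,0,2],"rotation":[0,0,0]},{"gripper":1,"offset":[0,0,2],"rotation":[0,0,0]},{"gripper":1,"offset":[0,0,2],"rotation":[0,0,0]},{"gripper":1,"offset":[0,0,2],"rotation":[0,0,0]}]'
```

```text
t: 26.95
tool_pos: [0.4936, -0.3641, 0.0948]
tool_rot: [1.98, 2.437, -0.0]
contact_force: [-0.7, 1.2, 5.1]
opening: -0.0002
grip_force: 2.9
```

```bash
python3 -m handwheel '[{"gripper":1,"offset":[0,0,0.3],"rotation":[0,0,0]},{"gripper":1,"offset":[0,0,0.6],"rotation":[0,0,0]},{"gripper":1,"offset":[0,0,0.9],"rotation":[0,0,0]},{"gripper":1,"offset":[0,0,1.2],"rotation":[0,0,0]},{"gripper":1,"offset":[0,0,1.5],"rotation":[0,0,0]},{"gripper":1,"offset":[0,0,1.5],"rotation":[0,0,0]},{"gripper":1,"offset":[0,0,1.5],"rotation":[0,0,0]},{"gripper":1,"offset":[0,0,1.5],"rotation":[0,0,0]}]'
```

```text
t: 27.95
tool_pos: [0.4936, -0.3644, 0.0933]
tool_rot: [1.98, 2.436, -0.001]
contact_force: [-1.1, -0.6, 4.8]
opening: -0.0001
grip_force: 2.5
```

```bash
python3 -m handwheel '[{"gripper":1,"offset":[0,0,0.5],"rotation":[0,0,0]},{"gripper":1,"offset":[0,0,1],"rotation":[0,0,0]},{"gripper":1,"offset":[0,0,1.5],"rotation":[0,0,0]},{"gripper":1,"offset":[0,0,2],"rotation":[0,0,0]},{"gripper":1,"offset":[0,0,2.5],"rotation":[0,0,0]},{"gripper":1,"offset":[0,0,2.5],"rotation":[0,0,0]},{"gripper":1,"offset":[0,0,2.5],"rotation":[0,0,0]},{"gripper":1,"offset":[0,0,2.5],"rotation":[0,0,0]}]'
```

```text
t: 28.95
tool_pos: [0.4925, -0.3627, 0.0888]
tool_rot: [-1.98, -2.436, -0.001]
contact_force: [-0.6, 0.2, -0.4]
opening: -0.0002
grip_force: 0.0
```

```bash
python3 -m handwheel '[{"gripper":1,"offset":[0,0,0.5],"rotation":[0,0,0]},{"gripper":1,"offset":[0,0,1],"rotation":[0,0,0]},{"gripper":1,"offset":[0,0,1.5],"rotation":[0,0,0]},{"gripper":1,"offset":[0,0,2],"rotation":[0,0,0]},{"gripper":1,"offset":[0,0,2.5],"rotation":[0,0,0]},{"gripper":1,"offset":[0,0,2.5],"rotation":[0,0,0]},{"gripper":1,"offset":[0,0,2.5],"rotation":[0,0,0]},{"gripper":1,"offset":[0,0,2.5],"rotation":[0,0,0]}]'
```

```text
t: 29.95
tool_pos: [0.4931, -0.3635, 0.0873]
tool_rot: [1.981, 2.438, 0.0]
contact_force: [-0.0, -1.4, -0.5]
opening: -0.0001
grip_force: 0.0
```

Second catch passed. I feel for the bottom, expecting the drum top at z of about 0.082.

```bash
python3 -m handwheel '[{"gripper":1,"offset":[0,0,0.5],"rotation":[0,0,0]},{"gripper":1,"offset":[0,0,1],"rotation":[0,0,0]},{"gripper":1,"offset":[0,0,2],"rotation":[0,0,0]},{"gripper":1,"offset":[0,0,3],"rotation":[0,0,0]},{"gripper":1,"offset":[0,0,4],"rotation":[0,0,0]},{"gripper":1,"offset":[0,0,5],"rotation":[0,0,0]},{"gripper":1,"offset":[0,0,5],"rotation":[0,0,0]},{"gripper":1,"offset":[0,0,5],"rotation":[0,0,0]}]'
```

```text
t: 30.95
tool_pos: [0.493, -0.3635, 0.0823]
tool_rot: [1.981, 2.438, -0.0]
contact_force: [0.6, -0.4, 0.2]
opening: 0.0004
grip_force: 0.0
```

```bash
python3 -m handwheel '[{"gripper":1,"offset":[0,0,0.4],"rotation":[0,0,0]},{"gripper":1,"offset":[0,0,0.8],"rotation":[0,0,0]},{"gripper":1,"offset":[0,0,1.2],"rotation":[0,0,0]},{"gripper":1,"offset":[0,0,1.6],"rotation":[0,0,0]},{"gripper":1,"offset":[0,0,2],"rotation":[0,0,0]},{"gripper":1,"offset":[0,0,2],"rotation":[0,0,0]},{"gripper":1,"offset":[0,0,2],"rotation":[0,0,0]},{"gripper":1,"offset":[0,0,2],"rotation":[0,0,0]}]'
```

```text
t: 31.95
tool_pos: [0.4937, -0.3636, 0.0817]
tool_rot: [1.981, 2.437, 0.001]
contact_force: [-0.6, 2.5, 6.3]
opening: -0.0002
grip_force: 3.5
```

The -y end is home. Now the +y end gets checked at the same height.

```bash
python3 -m handwheel '[{"gripper":1,"offset":[0,0,-15],"rotation":[0,0,0]},{"gripper":1,"offset":[25,0,-25],"rotation":[0,0,0]},{"gripper":1,"offset":[60,0,-25],"rotation":[0,0,0]},{"gripper":1,"offset":[76,0,-20],"rotation":[0,0,0]},{"gripper":1,"offset":[76,0,-10],"rotation":[0,0,0]},{"gripper":1,"offset":[76,0,-5],"rotation":[0,0,0]},{"gripper":1,"offset":[76,0,-3],"rotation":[0,0,0]},{"gripper":1,"offset":[76,0,-3],"rotation":[0,0,0]}]'
```

```text
t: 32.95
tool_pos: [0.4775, -0.2897, 0.083]
tool_rot: [-1.982, -2.437, 0.0]
contact_force: [0.1, 0.4, 0.1]
opening: -0.0001
grip_force: 0.0
```

```bash
python3 -m handwheel '[{"gripper":1,"offset":[0,0,0.5],"rotation":[0,0,0]},{"gripper":1,"offset":[0,0,1],"rotation":[0,0,0]},{"gripper":1,"offset":[0,0,1.5],"rotation":[0,0,0]},{"gripper":1,"offset":[0,0,2],"rotation":[0,0,0]},{"gripper":1,"offset":[0,0,2.5],"rotation":[0,0,0]},{"gripper":1,"offset":[0,0,3],"rotation":[0,0,0]},{"gripper":1,"offset":[0,0,3],"rotation":[0,0,0]},{"gripper":1,"offset":[0,0,3],"rotation":[0,0,0]}]'
```

```text
t: 33.95
tool_pos: [0.4782, -0.2891, 0.0817]
tool_rot: [1.98, 2.437, 0.001]
contact_force: [-1.8, 2.2, 8.4]
opening: 0.0002
grip_force: 3.5
```

Both ends bottom out at the same height, 0.0817 m, so the axle is level and home. I retreat and hand in.

```bash
python3 -m handwheel '[{"gripper":1,"offset":[0,0,-10],"rotation":[0,0,0]},{"gripper":1,"offset":[0,0,-30],"rotation":[0,0,0]},{"gripper":1,"offset":[0,0,-60],"rotation":[0,0,0]},{"gripper":1,"offset":[0,0,-90],"rotation":[0,0,0]},{"gripper":1,"offset":[0,0,-115],"rotation":[0,0,0]},{"gripper":1,"offset":[0,0,-120],"rotation":[0,0,0]},{"gripper":1,"offset":[0,0,-120],"rotation":[0,0,0]},{"gripper":1,"offset":[0,0,-120],"rotation":[0,0,0]}]'; python3 -c "
from station import ctrl
print(ctrl.finish_job())"
```

```text
t: 34.95
tool_pos: [0.4769, -0.2886, 0.1988]
tool_rot: [-1.98, -2.436, 0.0]
contact_force: [0.2, 0.3, -0.3]
opening: 0.0002
grip_force: 0.0
the job is handed in; nothing more can be done
None
```

The fan wheel is in the mount with both axle ends past their catches and level: the drum top read 81.7 mm at both ends against 82 mm expected. No force reading passed about 10 N, though forces were read only at the end of each move, and I handed the job in at about 35 s.

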